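# Mesh the hand-feed knob and wind out the cleaning card

### The job

A cleaning card has been left in the forms printer. Push the printer's hand-feed knob fully in, rocking it gently until its teeth drop into mesh and never forcing them tooth on tooth, then turn it to wind the card up until the card's hang slot stands fully clear above the printer's top. Leave the knob pushed in, do not pull or push on the card itself, and leave everything around the printer where it is.

Things in the scene. Friction and masses are not known exactly. Their poses are not given: they have to be found in the camera images.
- printer: Grey forms printer, fixed, 350 wide (y) x 270 deep (x) x 150 mm high; origin at the centre of its underside, x to its rear, z up. The hand-feed knob is on its -y end, where the casing is only 122 mm high (the 150 mm covers begin 20 mm in from that side). A flap hangs open 80 mm out in front; a wire form rest at the rear stands 200 mm high.
- knob_core: Hand-feed knob: black fluted cylinder, 40 mm diameter, 28 mm long, on a level axis; turns endlessly; two lugs on its inner face. Origin on the axis, mid-length, 112 mm above the table, 51 mm outside the casing's side face when fully out. The entry slides with the knob but does not turn with it: y points along the axis into the printer (push that way), x to the printer's rear, z up.
- feed_knob (a joint): How far the knob is pushed in, m: 0 fully out, 0.014 home on a solid stop. Slides with 2 N friction and stays where left. Lugs and teeth first touch somewhere from 0.002 to 0.006, differing with each printer's adjustment and wear; how they stand round the axis is not reported. Tooth on tooth, the knob stops short of 0.009.
- bearing: Fixed bearing collar, 44 mm across, on the printer's side face; carries the roller and its steel ring of six teeth, 60 degrees apart. The ring is sprung: 2 N at first touch, 2.5 N per mm more, solid after 2.5 mm; over 7 N harms the teeth. Pressed at 2 to 4 N the roller stands still as the knob turns, so the lugs find the gaps (9 degrees of play); harder, it drags round. Origin on the axis.
- card_slide (a joint): How far the card is wound up, m: at 0 its top edge is 22 mm above the printer's top, at 0.024 the hang slot's lower edge is level with the top. In mesh the knob drives it, 20 mm per rad, with about 0.03 N m of friction: the top of the knob turned towards the printer's rear (right-handed about the knob's +y) winds it up. The roller stays where it is left.
- card: Upper part of the stiff white plastic cleaning card, 90 mm wide, 1.6 mm thick, that stands out of the slot in the printer's top, leaning 20 degrees to the rear, with a hang slot 24 x 9 mm. Origin 22 mm below the card's top edge; z along the card.
- stapler: Black stapler, 140 x 38 x 52 mm, loose; origin at the centre of its underside, x along it.
- pencil_cup: White ceramic cup 78 mm wide, 100 mm high, with pencils up to 170 mm high, loose; origin at the centre of its underside.
- clip_tin: Low round steel tin of binder clips, 72 mm wide, 30 mm high, loose; origin at the centre of its underside.
- tape_dispenser: Black tape dispenser, 160 x 60 x 100 mm high, loose; origin at the centre of its underside.
- hole_punch: Steel two-hole punch, 100 x 120 x 65 mm high, loose; origin at the centre of its underside.
- date_stamp: Self-inking stamp, 32 x 58 x 72 mm high, loose; origin at the centre of its underside.

How it is judged (in metres and radians):
On the way, in this order (a step that is already met when the one before it is completed fails the run):
1. the knob is fully in with its teeth in mesh (value of joint feed_knob above 0.0128 m), for 0.2 s.
2. the card is wound up until its hang slot is clear, the knob still in mesh (value of joint card_slide above 0.0235 m and value of joint feed_knob above 0.0125 m), for 0.2 s.
At the end, for the whole second after the job is handed in: The knob is left pushed in (at least 12.5 of its 14 mm, after having reached 12.8 mm), and the card is wound up so that its hang slot is clear of the printer's top (card_slide above 0.0235) and at rest (all of step 2 and velocity of joint card_slide between -0.005 and 0.005 m/s); the robot touches nothing.
It fails at once if the teeth are forced: more than 7 N between the knob's lugs and the roller's tooth ring (contact force between knob_core and bearing above 7 N).
It fails at once if the robot pushes or pulls on the card (more than 1 N) (contact force between any of the fingers, the arm and card above 1 N).
It fails at once if a thing around the printer is moved more than 15 mm (distance of any of stapler, pencil_cup, clip_tin, tape_dispenser, hole_punch, date_stamp from where it was at the start of the episode above 0.015 m).
It also fails if it takes over 72 s, if anything falls off the work surface, if the arm or the gripper's body presses on something with over 40 N, if the wrist force passes 120 N, or if a joint passes its speed limit or range.

### The arm

A 7-joint arm with a two-finger parallel gripper is mounted at the origin on the work surface. World frame = base frame: x ahead of the robot, y to its left, z up, the work surface at z = 0. Lengths are in mm, angles in rad, forces in N, time in s.
With the tool pointing down it reaches from about 425 to 1025 mm from the base axis. Payload 9.4 kg.
Tool frame: the origin (TCP) lies midway between the tips of the shut fingers; the grasp point (between the pads) lies 19 mm behind it; z points along the fingers, y is the line along which they close (so a half turn about z gives the same grasp; the last joint's range is limited). The gripper opens to 85 mm and grips with 20 to 120 N. Pads are 22 mm wide; open, the fingers measure 114 mm over their backs; the gripper's body (76 mm by 85 mm) begins 54 mm behind the grasp point. The pads swing forward as they close: fully open they stand 13 mm farther back than shut.
Start: joints at [-1.275, 0.599, -0.003, 1.599, 0.002, 0.943, -0.08], TCP at [264.067, 675.198, 231.275] pointing down, gripper open.
Joint ranges: [-2.57, 2.57], [-0.35, 1.97], [-1.29, 1.29], [0.11, 2.56], [-1.05, 4.19], [0.11, 1.86], [-2.63, 2.63]. Speed limits (rad/s): [2.22, 2.22, 3.01, 3.01, 3.14, 3.14, 3.14].

### API

Orientations are given as a unit quaternion [x, y, z, w].
In Python, from plant import bot, eyes gives the robot as it stands. The module is installed in compiled form; this text tells all that it offers.
- The arm moves only by the shell command python3 -m crank 'ROWS' [OPENING] [FORCE]. ROWS is JSON, a list of rows, each an object with "linear": the shift along the world's x, y, z in m, a list of three; "rot": the turn, a rotation vector about the world's x, y, z in degrees, a list of three. In form: [{"linear": [x, y, z], "rot": [wx, wy, wz]}, ...]. A call has exactly 8 rows; each row shifts and turns the commanded pose from where the row before left it; what a row does not reach is not made up. A row lasts 1/12 s, in which the tool goes at most 41.7 mm and 7.16 degrees, less where a joint would pass 70% of its speed; a pose out of reach is approached as far as the arm can. A call with a gripper value outside its range is refused whole. OPENING is the closure in counts, from 0 (fully open) to 255 (shut), set as the call begins (- or left out, the last holds). The fingers move at their own pace and stop on an object; FORCE is the grip in N (left out, the last holds). Time passes only in rows, so rows that do not move let the fingers close, or fill a call up. It gives the time, the measured TCP pose, the force, the opening and the grip force at its end, in the units of the state.
- bot.get_state(): the state, without advancing time (a new reading comes with each control period).
- eyes.grab_frame(name): name is "scene" or "top" or "wrist"; returns a dict with "color" (420x560x3 uint8, red, green, blue), "depth" (420x560 float32, mm along the optical axis (not along the pixel's ray), 0 where there is no reading), "fovy" (degrees; the focal length in pixels is half the picture's height over the tangent of half this angle, whatever the lens; pixels are square), "cx", "cy" (the principal point, pixels), "origin" and "attitude" of the camera in the world. Camera axes: x right, y up, looking along -z (the intrinsics and any distortion apply to the point x, -y, -z); pixel columns grow to the right and rows downward; lengths in mm; the calibration is good to about 2 mm. A picture is of the moment at which its call begins.
- bot.finish_job(): hands the job in; it is judged then, once.
The state is a dict: "time": time; "joint_positions": joint angles; "dq": joint speeds; "joint_efforts": joint torques, N m; "tcp_pos": TCP position; "eef_rot": TCP orientation; "force": force on the tool from outside, world axes, zero at the start; "torque": the same for the moment, N m; "opening": finger opening in mm; "grip_force": force on a finger pad.
Only numpy, scipy, OpenCV 4.12 (cv2) and the standard library are available. Lean on these libraries where they do the work, as an engineer would, in place of code of your own. Each camera call takes 0.05 s, during which the arm holds its last target. There are 200 camera calls.

## Working session

There is one attempt and no reset: what is moved stays moved. The work goes in short steps, Python scripts to look and compute and a shell command to move; the robot and the scene stay as the last step left them, time stands still between calls to the robot, and variables do not carry over. Pictures are saved under pics/ and viewed, at most 10 in all, crops included, and the job is handed in when it is done.

```bash
mkdir -p pics
cat > h.py <<'E'
import numpy as np,cv2
from scipy.spatial.transform import Rotation as R
from plant import bot,eyes
def grab(n,save=None):
    f=eyes.grab_frame(n)
    if save: cv2.imwrite('pics/'+save,f['color'][...,::-1])
    return f
def cam(f):
    a=np.array(f['attitude'],float)
    M=R.from_quat(a).as_matrix() if a.size==4 else a.reshape(3,3)
    h=f['color'].shape[0]; fl=h/2/np.tan(np.radians(f['fovy'])/2)
    return np.array(f['origin'],float),M,fl
def ray(f,u,v):
    o,M,fl=cam(f); d=np.array([(u-f['cx'])/fl,-(v-f['cy'])/fl,-1]); return o,M@d
def pt(f,u,v,dep=None):
    o,d=ray(f,u,v); return o+d*(f['depth'][int(v),int(u)] if dep is None else dep)
def cloud(f):
    o,M,fl=cam(f); h,w=f['depth'].shape; u,v=np.meshgrid(np.arange(w),np.arange(h))
    d=np.stack([(u-f['cx'])/fl,-(v-f['cy'])/fl,-np.ones((h,w))],-1)
    P=o+(d@M.T)*f['depth'][...,None]; P[f['depth']==0]=np.nan; return P
E
python3 - <<'E'
from h import *
for n in ['scene','top','wrist']:
    f=grab(n,n+'0.png'); print(n,f['fovy'],f['cx'],f['cy'],f['origin'],f['attitude'],[k for k in f])
print(bot.get_state())
E
```

```text
scene 48.76019504720848 275.9700465171405 212.64410076236524 [1202.82322348 -251.97518508  974.86060512] [0.29261759 0.18328116 0.48247288 0.80498626] ['color', 'depth', 'fovy', 'cx', 'cy', 'origin', 'attitude']
top 47.081013197286154 275.1711832319196 205.43546291815014 [ 465.99913226   78.41824979 1331.45645509] [-0.01424417  0.01518916  0.71584281 -0.69795091] ['color', 'depth', 'fovy', 'cx', 'cy', 'origin', 'attitude']
wrist 63.22996924691569 281.1074725207715 212.03634345877586 [199.18582945 699.3085259  370.82504171] [-0.11293227 -0.07652695  0.55887602  0.81795325] ['color', 'depth', 'fovy', 'cx', 'cy', 'origin', 'attitude']
{'time': 0.15, 'joint_positions': array([-1.27469527,  0.59997366, -0.00255308,  1.59994548,  0.00180887,
        0.94288605, -0.07979785]), 'dq': array([-0.00066221, -0.00231319,  0.00163874, -0.00153592,  0.00019535,
       -0.00205136, -0.00087489]), 'joint_efforts': array([ 3.05521331e-03, -7.76987171e+01,  1.56650450e+00, -2.58237541e+01,
        1.23997807e-02,  6.80114434e-03, -1.38534688e-05]), 'tcp_pos': array([263.93863268, 674.87148659, 230.59208094]), 'eef_rot': array([ 1.85286724e-01,  9.82684315e-01, -6.02816730e-04, -5.39088421e-05]), 'force': array([ 0.38315257,  0.56630039, -0.19305008]), 'torque': array([ 0.03711403, -0.01895443,  0.05686976]), 'grip_force': 0.0, 'opening': 85.63343640300778}
```

View pics/scene0.png

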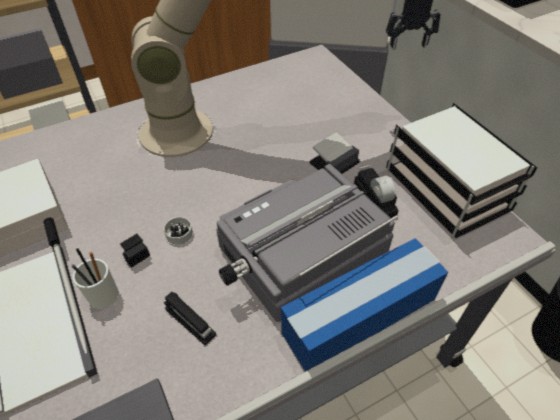

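View pics/top0.png

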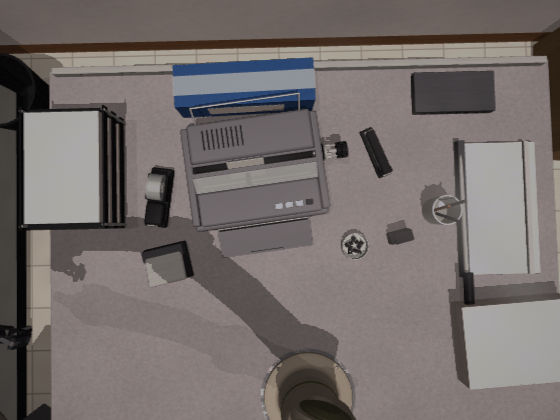

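Run:
```python
from h import *
f=grab('scene');g=grab('top')
for nm,F,b in (('scene',f,(205,235,270,300)),('top',g,(315,130,355,170))):
    u0,v0,u1,v1=b
    c=F['color'][v0:v1,u0:u1]; s=cv2.resize(c[...,::-1],None,fx=9 if nm=='scene' else 14,fy=9 if nm=='scene' else 14,interpolation=cv2.INTER_CUBIC)
    cv2.imwrite(f'pics/z_{nm}.png',s)
P=cloud(g)
# casing points by height
Z=P[...,2]
for lo,hi in((105,135),(140,160)):
    m=((Z>lo)&(Z<hi)); m[:, :170]=0; m[:,355:]=0; m[:110]=0; m[230:]=0
    n,l,st,_=cv2.connectedComponentsWithStats(m.astype(np.uint8))
    for i in range(1,n):
        if st[i,4]>60:
            q=P[l==i]; print(lo,st[i],q.mean(0),cv2.minAreaRect(q[:,:2].astype(np.float32)))
def obj(b,zl):
    u0,v0,u1,v1=b; q=P[v0:v1,u0:u1].reshape(-1,3); q=q[(q[:,2]>zl)]; print(b,np.nanmin(q,0),np.nanmax(q,0),len(q))
obj((336,138,352,160),60);obj((355,120,395,182),20);obj((335,225,370,262),12);obj((384,225,416,248),20);obj((420,185,466,230),30)
for (u,v) in [(342,149),(338,149),(345,149),(330,149)]: print(pt(g,u,v))
```

```text
105 [ 180  111  169  116 7744] [563.80385914 108.86261714 119.1098491 ] ((614.02099609375, 93.7326889038086), (252.4756622314453, 413.9681396484375), 6.732327938079834)
140 [ 186  110  130   58 5263] [684.17385214 134.20584994 149.37773888] ((685.3820190429688, 133.94540405273438), (111.54193115234375, 310.5888977050781), 5.783865451812744)
140 [192 157 125  25 894] [609.35220604 130.45009122 147.650001  ] ((610.9767456054688, 125.4056396484375), (30.070301055908203, 308.28753662109375), 6.26050329208374)
(336, 138, 352, 160) [ 635.03436646 -111.64009427  105.53523048] [677.13525103 -80.42268236 136.44114136] 195
(355, 120, 395, 182) [ 592.7989457  -241.6454921    20.16841585] [ 719.81070124 -172.07534393   59.78130369] 539
(335, 225, 370, 262) [ 370.19169277 -171.94491406   12.19314262] [ 440.62305311 -101.47613168   35.55022304] 274
(384, 225, 416, 248) [ 408.28682063 -284.54352553   20.506565  ] [ 450.34310155 -226.05217375   78.09086725] 315
(420, 185, 466, 230) [ 443.8734956  -437.39665936   30.00897736] [ 562.71693818 -324.73998829  177.57713392] 938
[652.70842651 -94.31020892 134.11369064]
[653.83597292 -85.08033364 128.50535746]
[ 653.32679957 -102.5843815   128.93170236]
[654.49938909 -65.12274935 127.49991179]
```

View pics/z_scene.png

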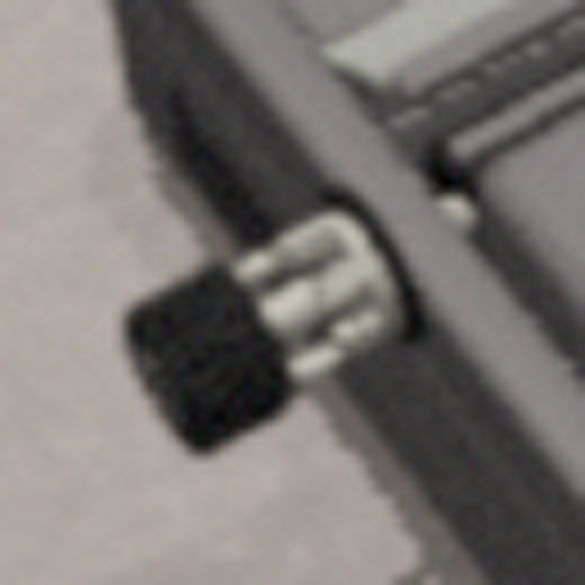

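View pics/z_top.png

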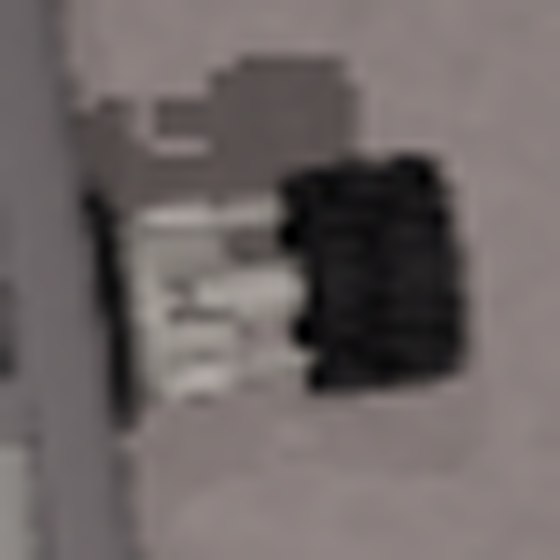

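```bash
cat > tri.py <<'E'
from h import *
def knobmask(F,b,th=45):
    u0,v0,u1,v1=b; m=np.zeros(F['color'].shape[:2],np.uint8)
    m[v0:v1,u0:u1]=(F['color'][v0:v1,u0:u1].max(2)<th)
    m=cv2.morphologyEx(m,cv2.MORPH_OPEN,np.ones((5,5)))
    n,l,st,c=cv2.connectedComponentsWithStats(m); i=1+np.argmax(st[1:,4]); q=np.argwhere(l==i)[:,::-1].astype(np.float32)
    r=cv2.minAreaRect(q); print(st[i],c[i],r); return r[0],c[i]
def tri(rs):
    A=np.zeros((3,3));b=np.zeros(3)
    for o,d in rs:
        d=d/np.linalg.norm(d);Q=np.eye(3)-np.outer(d,d);A+=Q;b+=Q@o
    p=np.linalg.solve(A,b); print(p,[np.linalg.norm(np.cross(p-o,d/np.linalg.norm(d))) for o,d in rs]); return p
E
python3 - <<'E'
from tri import *
f=grab('scene');g=grab('top')
a,a2=knobmask(f,(214,255,240,290)); b,b2=knobmask(g,(333,138,352,162))
tri([ray(f,*a),ray(g,*b)]);tri([ray(f,*a2),ray(g,*b2)])
# printer yaw: side edge of casing (y-) line in top: pixels with height 105..135 rightmost per row
P=cloud(g);Z=P[...,2]
for lo,hi,side in((112,130,'R'),(140,160,'R'),(140,160,'L')):
    pts=[]
    for v in range(122,180):
        u=np.where((Z[v]>lo)&(Z[v]<hi))[0]; u=u[(u>185)&(u<330)]
        if len(u): pts.append(P[v,u.max() if side=='R' else u.min(),:2])
    pts=np.array(pts,np.float32); l=cv2.fitLine(pts,cv2.DIST_HUBER,0,.01,.01).ravel(); print(side,lo,np.degrees(np.arctan2(l[1],l[0])),l[2:])
E
```

```text
[221 269  15  14 166] [228.39156627 275.14457831] ((228.0, 275.5), (13.0, 14.0), 90.0)
[336 142  11  15 151] [341.25165563 148.85430464] ((341.0, 149.0), (14.0, 10.0), 90.0)
[656.68873305 -95.34479898 109.07089887] [np.float64(0.02978585147791197), np.float64(0.029785851477891027)]
[657.03171458 -95.12823159 110.75798877] [np.float64(0.7047047644276567), np.float64(0.7047047644277794)]
R 112 6.8713737 [653.6567   -44.862293]
R 140 -66.82711 [638.3188   51.43492]
L 140 6.547608 [659.5958  284.43817]
```

```bash
R='{"linear":[0.014,-0.034,0.016],"rot":[0,0,-3.9]}'; python3 -m crank '[{"linear":[0.014,-0.034,0.016],"rot":[0,0,-3.9]},{"linear":[0.014,-0.034,0.016],"rot":[0,0,-3.9]},{"linear":[0.014,-0.034,0.016],"rot":[0,0,-3.9]},{"linear":[0.014,-0.034,0.016],"rot":[0,0,-3.9]},{"linear":[0.014,-0.034,0.016],"rot":[0,0,-3.9]},{"linear":[0.014,-0.034,0.016],"rot":[0,0,-3.9]},{"linear":[0.014,-0.034,0.016],"rot":[0,0,-3.9]},{"linear":[0.014,-0.034,0.016],"rot":[0,0,-3.9]}]'
python3 -m crank '[{"linear":[0.0165,-0.0375,0.003],"rot":[0,0,-3.9]},{"linear":[0.0165,-0.0375,0.003],"rot":[0,0,-3.9]},{"linear":[0.0165,-0.0375,0.003],"rot":[0,0,-3.9]},{"linear":[0.0165,-0.0375,0.003],"rot":[0,0,-3.9]},{"linear":[0.0165,-0.0375,0.003],"rot":[0,0,-3.9]},{"linear":[0.0165,-0.0375,0.003],"rot":[0,0,-3.9]},{"linear":[0.0165,-0.0375,0.003],"rot":[0,0,-3.9]},{"linear":[0.0165,-0.0375,0.003],"rot":[0,0,-3.9]}]'
python3 -m crank '[{"linear":[0.0165,-0.0375,0.003],"rot":[0,0,-3.9]},{"linear":[0.0165,-0.0375,0.003],"rot":[0,0,-3.9]},{"linear":[0.0165,-0.0375,0.003],"rot":[0,0,-3.9]},{"linear":[0.0165,-0.0375,0.003],"rot":[0,0,-3.9]},{"linear":[0.0165,-0.0375,0.003],"rot":[0,0,-3.9]},{"linear":[0.0165,-0.0375,0.003],"rot":[0,0,-3.9]},{"linear":[0.0165,-0.0375,0.003],"rot":[0,0,-3.9]},{"linear":[0.0165,-0.0375,0.003],"rot":[0,0,-3.9]}]'
python3 -c "
from h import *
s=bot.get_state();print(s['joint_positions'].round(3),s['tcp_pos'])"
```

```text
time: 1.02
tcp_pos: [376.4, 401.4, 360.2]
eef_rot: [0.444, 0.896, 0.0, -0.0]
force: [0.7, 0.2, -0.0]
opening: 85.4
grip_force: 0.0
time: 1.68
tcp_pos: [508.4, 101.2, 383.8]
eef_rot: [0.669, 0.743, 0.0, 0.0]
force: [0.4, 0.8, 0.0]
opening: 85.7
grip_force: 0.0
time: 2.35
tcp_pos: [640.6, -198.5, 407.5]
eef_rot: [0.844, 0.536, 0.0, -0.0]
force: [1.6, 0.7, 0.2]
opening: 85.7
grip_force: 0.0
[-0.191  0.448  0.644  1.536 -0.278  1.25   0.055] [ 640.56694704 -198.53585924  407.52982291]
```

```bash
python3 -m crank '[{"linear":[0,0,0],"rot":[5.59,0.63,0]},{"linear":[0,0,0],"rot":[5.59,0.63,0]},{"linear":[0,0,0],"rot":[5.59,0.63,0]},{"linear":[0,0,0],"rot":[5.59,0.63,0]},{"linear":[0,0,0],"rot":[5.59,0.63,0]},{"linear":[0,0,0],"rot":[5.59,0.63,0]},{"linear":[0,0,0],"rot":[5.59,0.63,0]},{"linear":[0,0,0],"rot":[5.59,0.63,0]}]'
python3 -c "
from h import *
s=bot.get_state();print(s['joint_positions'].round(3),R.from_quat(s['eef_rot']).as_matrix().round(3))"
```

```text
time: 3.02
tcp_pos: [640.1, -197.5, 407.8]
eef_rot: [0.778, 0.496, 0.17, -0.345]
force: [-0.1, 0.6, -0.1]
opening: 85.7
grip_force: 0.0
[ 0.277  0.657  0.418  1.352 -0.785  1.796  0.325] [[ 0.45   0.89  -0.078]
 [ 0.655 -0.269  0.706]
 [ 0.607 -0.369 -0.704]]
```

```bash
cat > kin.py <<'E'
import numpy as np
from scipy.spatial.transform import Rotation as R
from scipy.optimize import least_squares
def fk(q,p,s):
    # alternating z,y joints
    H,L1,a1,L2,a2,L3,b0=p[:7]
    T=np.eye(3);x=np.zeros(3)
    seq='zyzyzyz'; off=[(0,0,H),(b0,0,L1),(a1,0,0),(a2,0,L2),(0,0,0),(p[7],0,0),(0,0,L3)]
    qz=np.array(q)*s; qz=qz+np.array([0,0,0,0,0,0,0])
    pts=[]
    for i in range(7):
        if i==0: T=T@R.from_euler('z',qz[0]+p[8]).as_matrix(); 
        elif i==6: T=T@R.from_euler('z',qz[6]+p[9]).as_matrix()
        else: T=T@R.from_euler(seq[i],qz[i]).as_matrix()
        x=x+T@np.array(off[i]); pts.append(x)
    return x,T,np.array(pts)
D=[([-1.27469527,.59997366,-.00255308,1.59994548,.00180887,.94288605,-.07979785],[263.93863268,674.87148659,230.59208094],[1.85286724e-01,9.82684315e-01,-6.028e-4,-5.39e-5]),
([-.191,.448,.644,1.536,-.278,1.25,.055],[640.567,-198.536,407.53],[.844,.536,0,0]),
([.277,.657,.418,1.352,-.785,1.796,.325],[640.1,-197.5,407.8],[.778,.496,.17,-.345])]
def fit(D=D):
    import itertools
    best=None
    for s in itertools.product([1,-1],repeat=4):
        sg=np.array([s[0],1,s[1],1,s[2],1,s[3]])
        def res(p):
            r=[]
            for q,x,o in D:
                X,T,_=fk(q,p,sg); r+=list((X-np.array(x)))+list(300*(R.from_matrix(T).inv()*R.from_quat(o)).as_rotvec())
            return np.array(r+list(.003*(p[:8]-p0[:8])))
        for b in (0,np.pi/2,np.pi,-np.pi/2):
            p0=np.array([340,400,0,400,0,250,0,0,0,b],float)
            z=least_squares(res,p0,max_nfev=60)
            if best is None or z.cost<best[0]: best=(z.cost,sg,z.x)
    return best
if __name__=='__main__':
    b=fit(); print(b[0],b[1],b[2].round(2))
    for q,x,o in D:
        X,T,_=fk(q,b[2],b[1]); print((X-np.array(x)).round(2),np.degrees((R.from_matrix(T).inv()*R.from_quat(o)).as_rotvec()).round(2))
    np.savez('kin.npz',p=b[2],s=b[1])
E
python3 kin.py
```

```text
136.03107662398935 [-1  1 -1  1 -1  1 -1] [ 3.4632e+02  6.3233e+02  1.3912e+02  3.5804e+02  7.1700e+00  3.3738e+02
  9.1900e+00  3.9650e+01 -7.0000e-02  1.5100e+00]
[-4.55  1.77  0.07] [-0.   -0.   -0.39]
[ 0.01  0.02 -0.12] [ 0.03 -0.02 -0.36]
[-0.02 -0.02  0.05] [ 2.49 -1.4   0.75]
```

```bash
cat > ik.py <<'E'
from kin import *
z=np.load('kin.npz');p,s=z['p'],z['s']
lo=np.array([-2.57,-.35,-1.29,.11,-1.05,.11,-2.63])+.03;hi=np.array([2.57,1.97,1.29,2.56,4.19,1.86,2.63])-.03
th=np.radians(6.4);d=np.array([-np.sin(th),np.cos(th),0]);a=np.array([np.cos(th),np.sin(th),0]);Z=np.array([0,0,1.])
K=np.array([656.5,-95,112])
def target(roll,tilt=0,yaw=0,back=-8):
    # roll: angle of tool x axis from a towards Z ; tilt nose-down
    zt=d*np.cos(tilt)*np.cos(yaw)-Z*np.sin(tilt)+a*np.sin(yaw)*np.cos(tilt)
    e=a-zt*(a@zt);e/=np.linalg.norm(e); f=np.cross(zt,e)
    x=e*np.cos(roll)+f*np.sin(roll); return np.c_[x,np.cross(zt,x),zt],K-zt*back
def solve(T,X,q0):
    def r(q):
        x,t,_=fk(q,p,s); return np.r_[(x-X)/10,20*(R.from_matrix(t).inv()*R.from_matrix(T)).as_rotvec()]
    return least_squares(r,np.clip(q0,lo+1e-3,hi-1e-3),bounds=(lo,hi),max_nfev=80)
if __name__=='__main__':
    rng=np.random.default_rng(0)
    for tilt in (0,20,40):
      for roll in range(-180,180,45):
        T,X=target(np.radians(roll),np.radians(tilt)); b=None
        for k in range(8):
            w=solve(T,X,rng.uniform(lo,hi))
            if b is None or w.cost<b.cost: b=w
            if b.cost<1e-3:break
        print(tilt,roll,round(b.cost,3),b.x.round(2),fk(b.x,p,s)[2][[2,3,5]].round(0).tolist() if b.cost<.1 else '')
E
time python3 ik.py
```

```text
0 -180 0.0 [ 0.75  1.35 -0.52  1.3  -0.65  1.64  2.37] [[490.0, -426.0, 357.0], [719.0, -419.0, 82.0], [693.0, -422.0, 112.0]]
0 -135 0.0 [ 0.92  1.49 -0.88  1.29 -0.35  1.53  1.35] [[441.0, -473.0, 300.0], [725.0, -419.0, 89.0], [693.0, -422.0, 112.0]]
0 -90 0.0 [ 0.93  1.51 -0.93  1.29 -0.31  1.52  0.53] [[436.0, -477.0, 292.0], [726.0, -419.0, 90.0], [693.0, -422.0, 112.0]]
0 -45 0.396 [ 0.65  1.28 -0.3   1.37 -0.81  1.68  0.17] 
0 0 0.0 [ 0.79  1.37 -0.59  1.3  -0.6   1.61 -0.81] [[480.0, -437.0, 348.0], [720.0, -419.0, 83.0], [693.0, -422.0, 112.0]]
0 45 0.0 [ 0.77  1.36 -0.56  1.3  -0.62  1.62 -1.58] [[484.0, -433.0, 352.0], [719.0, -419.0, 82.0], [693.0, -422.0, 112.0]]
0 90 0.0 [ 0.74  1.34 -0.49  1.3  -0.67  1.65 -2.32] [[493.0, -422.0, 360.0], [718.0, -420.0, 81.0], [693.0, -422.0, 112.0]]
0 135 0.125 [ 1.03  1.69 -1.26  1.28  0.01  1.48  2.6 ] 
20 -180 0.0 [ 0.95  1.36 -0.97  1.42 -0.1   1.29  1.99] [[430.0, -483.0, 393.0], [727.0, -405.0, 207.0], [691.0, -403.0, 225.0]]
20 -135 0.0 [ 0.66  1.14 -0.36  1.44 -0.62  1.44  1.65] [[504.0, -387.0, 482.0], [716.0, -411.0, 195.0]
[... 1154 characters left out ...]
[685.0, -346.0, 324.0]]
40 -45 0.0 [ 0.82  1.09 -0.75  1.57 -0.13  1.08 -0.32] [[456.0, -418.0, 542.0], [720.0, -355.0, 308.0], [685.0, -346.0, 324.0]]
40 0 0.0 [ 0.93  1.21 -1.01  1.56  0.14  1.08 -1.35] [[434.0, -459.0, 495.0], [723.0, -349.0, 315.0], [685.0, -346.0, 324.0]]
40 45 0.0 [ 0.21  0.97  0.33  1.61 -0.92  1.43 -1.2 ] [[566.0, -209.0, 587.0], [700.0, -368.0, 295.0], [684.0, -346.0, 324.0]]
40 90 0.0 [ 0.61  0.97 -0.35  1.58 -0.49  1.15 -2.36] [[497.0, -343.0, 586.0], [713.0, -362.0, 301.0], [685.0, -346.0, 324.0]]
40 135 0.0 [ 1.    1.36 -1.26  1.57  0.41  1.14  2.33] [[416.0, -490.0, 431.0], [724.0, -342.0, 322.0], [685.0, -346.0, 324.0]]
real	0m8.954s
user	0m9.448s
sys	0m0.072s
```

```bash
cat > tgt.py <<'E'
from ik import *
from h import bot
def rel(T,X):
    s_=bot.get_state(); C=R.from_quat(s_['eef_rot']); v=np.degrees((R.from_matrix(T)*C.inv()).as_rotvec())
    print('q',s_['joint_positions'].round(3),'t',s_['time']);print('dX',(X-s_['tcp_pos']).round(1),'rot',v.round(2),'|',np.linalg.norm(v).round(1),'F',np.round(s_['force'],2))
E
python3 - <<'E'
from tgt import *
q=bot.get_state()['joint_positions']
for tl in (15,25):
    T,X=target(-np.pi/2,np.radians(tl)); X2=X-95*d+np.array([0,0,140.]); rel(T,X2)
    for nm,x in(('hi',X2),('pre',X-95*d),('grip',X)):
        w=solve(T,x,q); q=w.x; print(tl,nm,round(w.cost,3),w.x.round(2))
E
```

```text
q [ 0.277  0.657  0.418  1.352 -0.785  1.796  0.325] t 3.0167
dX [  26.1   15.8 -157.8] rot [ 31.87 -24.05  15.83] | 42.9 F [-0.08  0.58 -0.06]
15 hi 0.004 [ 0.63  1.04 -0.18  1.23 -0.77  1.83  0.79]
15 pre 0.034 [ 0.68  1.22 -0.25  1.17 -0.67  1.72  0.84]
15 grip 0.0 [ 0.46  1.15 -0.01  1.42 -0.88  1.66  1.06]
q [ 0.277  0.657  0.418  1.352 -0.785  1.796  0.325] t 3.0167
dX [  26.2   15.3 -159.2] rot [ 22.   -23.5   18.05] | 36.9 F [-0.08  0.58 -0.06]
25 hi 0.0 [ 0.49  0.96  0.07  1.28 -0.81  1.8   0.88]
25 pre 0.0 [ 0.53  1.13 -0.    1.25 -0.76  1.68  0.95]
25 grip 0.0 [ 0.47  1.07 -0.03  1.49 -0.8   1.5   1.03]
```

```bash
python3 -m crank '[{"linear":[0.003,0,-0.02],"rot":[2.75,-2.94,2.25]},{"linear":[0.003,0,-0.02],"rot":[2.75,-2.94,2.25]},{"linear":[0.003,0,-0.02],"rot":[2.75,-2.94,2.25]},{"linear":[0.003,0,-0.02],"rot":[2.75,-2.94,2.25]},{"linear":[0.003,0,-0.02],"rot":[2.75,-2.94,2.25]},{"linear":[0.003,0,-0.02],"rot":[2.75,-2.94,2.25]},{"linear":[0.003,0,-0.02],"rot":[2.75,-2.94,2.25]},{"linear":[0.003,0,-0.02],"rot":[2.75,-2.94,2.25]}]'
python3 - <<'E'
from tgt import *
T,X=target(-np.pi/2,np.radians(18)); rel(T,X-85*d)
E
```

```text
time: 3.68
tcp_pos: [664.1, -197.1, 246.3]
eef_rot: [0.562, 0.63, 0.359, -0.399]
force: [0.5, 0.4, -0.3]
opening: 85.4
grip_force: 0.0
q [ 0.466  0.929  0.161  1.368 -0.884  1.779  0.995] t 3.6833
dX [   1.    25.2 -136.8] rot [7.07 0.98 0.06] | 7.1 F [ 0.49  0.43 -0.26]
```

```bash
python3 -m crank '[{"linear":[0,0.001,-0.017],"rot":[0.9,0.1,0]},{"linear":[0,0.001,-0.017],"rot":[0.9,0.1,0]},{"linear":[0,0.001,-0.017],"rot":[0.9,0.1,0]},{"linear":[0,0.001,-0.017],"rot":[0.9,0.1,0]},{"linear":[0,0.001,-0.017],"rot":[0.9,0.1,0]},{"linear":[0,0.001,-0.017],"rot":[0.9,0.1,0]},{"linear":[0,0.001,-0.017],"rot":[0.9,0.1,0]},{"linear":[0,0.001,-0.017],"rot":[0.9,0.1,0]}]'
python3 - <<'E'
from tgt import *
from h import *
T,X=target(-np.pi/2,np.radians(18)); rel(T,X-85*d)
f=grab('wrist','w1.png')
E
```

```text
time: 4.35
tcp_pos: [664.2, -188.5, 110.5]
eef_rot: [0.54, 0.602, 0.392, -0.438]
force: [-0.8, 1.3, -0.0]
opening: 85.6
grip_force: 0.0
q [ 0.497  1.132  0.111  1.359 -0.916  1.739  1.114] t 4.35
dX [ 0.9 16.6 -1. ] rot [ 0.01 -0.04  0.13] | 0.1 F [-0.82  1.25 -0.03]
```

View pics/w1.png

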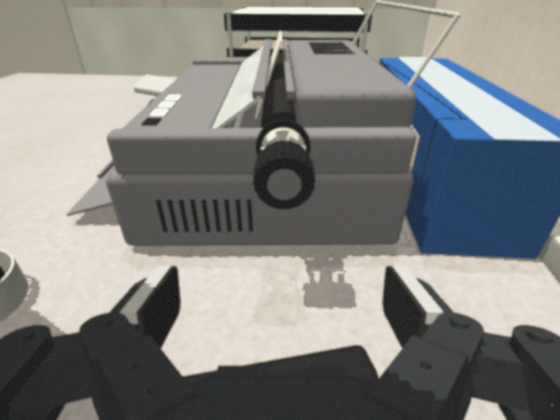

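Run:
```python
from tri import *
from ik import d,a
f=grab('wrist')
m=(f['color'][140:215,245:325].max(2)<50).astype(np.uint8)
n,l,st,c=cv2.connectedComponentsWithStats(m); i=1+np.argmax(st[1:,4]);print(st[i],c[i])
hull=cv2.fitEllipse(np.argwhere((l==i))[:,::-1].astype(np.float32));print(hull)
g=cv2.cvtColor(f['color'],cv2.COLOR_RGB2GRAY)[160:210,260:310]
# inner grey disc
mm=(g>50).astype(np.uint8);n,l,st,c=cv2.connectedComponentsWithStats(mm)
k=l[23,24];print('disc',st[k],c[k]+[260,160])
u,v=c[k]+[260,160]
dep=np.median(f['depth'][int(v)-4:int(v)+5,int(u)-4:int(u)+5]); P=pt(f,u,v,dep);print('face centre',P)
# outer black ring extents rows along centre
C=f['color'].max(2).astype(int); print(C[int(v),245:325]);print(C[150:215,int(u)])
t,sg=grab('top'),grab('scene')
Pc=cloud(f)[140:215,245:325].reshape(-1,3); print(np.nanpercentile(Pc@d,[5,50]), P@d)
```

```text
[  10    0   62   65 2036] [41.12917485 30.95628684]
((40.66152572631836, 33.388370513916016), (53.1340446472168, 57.21718978881836), 173.67294311523438)
disc [  8   3  36  33 917] [285.80261723 179.34678299]
face centre [ 656.14378411 -110.7186223   110.4501086 ]
[93 93 92 91 92 92 93 87 82 65 42 37 35 33 39 33 36 31 38 31 30 36 38 51
 69 81 86 85 85 83 86 84 85 86 88 86 85 84 84 83 88 84 87 86 84 86 84 85
 87 87 87 83 84 85 87 84 85 79 64 47 24 39 29 35 33 34 33 30 35 34 40 61
 78 90 89 91 93 90 92 91]
[51 48 43 38 34 30 36 29 32 33 32 32 37 54 78 90 88 85 86 84 82 85 85 84
 88 85 84 87 87 88 86 88 85 85 86 88 88 85 86 87 86 85 84 83 80 68 50 33
 26 30 28 33 30 36 52 67 79 84 86 85 88 86 86 86 84]
[-183.48424543 -173.91979138] -183.16826188874916
```

```bash
python3 -m crank '[{"linear":[-0.001,0.013,0],"rot":[0,0,0]},{"linear":[-0.001,0.013,0],"rot":[0,0,0]},{"linear":[-0.001,0.013,0],"rot":[0,0,0]},{"linear":[-0.001,0.013,0],"rot":[0,0,0]},{"linear":[-0.001,0.013,0],"rot":[0,0,0]},{"linear":[-0.0015,0.013,0],"rot":[0,0,0]},{"linear":[-0.0015,0.013,0],"rot":[0,0,0]},{"linear":[-0.0015,0.013,0],"rot":[0,0,0]}]'
python3 - <<'E'
from tgt import *
from h import *
T,X=target(-np.pi/2,np.radians(18)); rel(T,np.array([654.2,-84.1,111]))
f=grab('wrist','w2.png')
E
```

```text
time: 5.22
tcp_pos: [654.4, -83.3, 111.4]
eef_rot: [0.54, 0.603, 0.392, -0.438]
force: [0.8, -0.7, -0.5]
opening: 85.5
grip_force: 0.0
q [ 0.413  1.072  0.059  1.546 -0.971  1.59   1.156] t 5.2167
dX [-0.2 -0.8 -0.4] rot [-0.   0.   0.1] | 0.1 F [ 0.78 -0.66 -0.54]
```

View pics/w2.png

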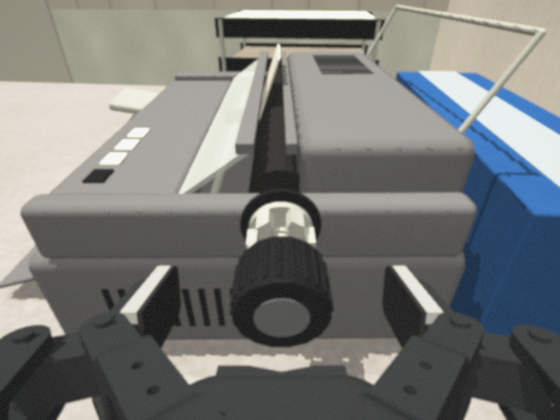

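```bash
cat > rd.py <<'E'
from tgt import *
from h import eyes
K0=np.array([654.4,-83.3,111.4])
def rd(n=6):
    L=[]
    for i in range(n): eyes.grab_frame('top'); s_=bot.get_state(); L.append(np.r_[s_['tcp_pos'],s_['force'],s_['torque']])
    L=np.array(L);m=L.mean(0);B=np.c_[a,d,Z]
    print('t',s_['time'],'dpos(a,d,Z)',((m[:3]-K0)@B).round(2),'F',(m[3:6]@B).round(2),'sd',(L[:,3:6]@B).std(0).round(2),'Tq',(m[6:]@B).round(3),'open',round(s_['opening'],1),'grip',round(s_['grip_force'],1))
    rel(target(-np.pi/2,np.radians(18))[0],K0)
if __name__=='__main__': rd()
E
python3 rd.py
python3 -m crank '[{"linear":[0,0,0],"rot":[0,0,0]},{"linear":[0,0,0],"rot":[0,0,0]},{"linear":[0,0,0],"rot":[0,0,0]},{"linear":[0,0,0],"rot":[0,0,0]},{"linear":[0,0,0],"rot":[0,0,0]},{"linear":[0,0,0],"rot":[0,0,0]},{"linear":[0,0,0],"rot":[0,0,0]},{"linear":[0,0,0],"rot":[0,0,0]}]' 255 40
python3 rd.py
```

```text
t 5.5667 dpos(a,d,Z) [-0.   -1.21 -0.09] F [ 0.21 -0.33 -0.15] sd [0.4  0.64 0.32] Tq [-0.997  0.016  0.015] open 85.3 grip 0.0
q [ 0.415  1.073  0.061  1.543 -0.97   1.592  1.155] t 5.5667
dX [-0.2  2.6  0.4] rot [0.04 0.   0.18] | 0.2 F [ 0.9  -0.4   0.08]
time: 6.23
tcp_pos: [654.7, -85.0, 111.3]
eef_rot: [0.54, 0.603, 0.392, -0.438]
force: [0.1, -1.9, 0.7]
opening: 39.0
grip_force: 41.5
t 6.5333 dpos(a,d,Z) [ 0.04 -1.69 -0.14] F [ 0.53 -1.95  0.45] sd [0.4  0.59 0.38] Tq [-1.072 -0.021 -0.074] open 38.6 grip 41.5
q [ 0.414  1.072  0.06   1.543 -0.97   1.592  1.155] t 6.5333
dX [-0.2  1.6  0.1] rot [0.   0.01 0.13] | 0.1 F [ 0.84 -1.51  0.78]
```

```bash
sed -i 's/    rel(target.*/    print("q7",s_["joint_positions"].round(2))/' rd.py
python3 -m crank '[{"linear":[-0.0001,0.001,0],"rot":[0,0,0]},{"linear":[0,0,0],"rot":[0,0,0]},{"linear":[0,0,0],"rot":[0,0,0]},{"linear":[0,0,0],"rot":[0,0,0]},{"linear":[0,0,0],"rot":[0,0,0]},{"linear":[0,0,0],"rot":[0,0,0]},{"linear":[0,0,0],"rot":[0,0,0]},{"linear":[0,0,0],"rot":[0,0,0]}]' >/dev/null; python3 rd.py
python3 -m crank '[{"linear":[-0.0001,0.0005,0],"rot":[0,0,0]},{"linear":[0,0,0],"rot":[0,0,0]},{"linear":[0,0,0],"rot":[0,0,0]},{"linear":[0,0,0],"rot":[0,0,0]},{"linear":[0,0,0],"rot":[0,0,0]},{"linear":[0,0,0],"rot":[0,0,0]},{"linear":[0,0,0],"rot":[0,0,0]},{"linear":[0,0,0],"rot":[0,0,0]}]' >/dev/null; python3 rd.py
```

```text
t 7.5 dpos(a,d,Z) [ 0.03 -0.37 -0.13] F [ 0.74 -0.66  0.24] sd [0.42 0.52 0.37] Tq [-1.042 -0.064 -0.144] open 39.0 grip 41.4
q7 [ 0.41  1.07  0.06  1.55 -0.97  1.59  1.16]
t 8.4667 dpos(a,d,Z) [ 0.02 -0.17 -0.14] F [ 1.23 -4.09  0.53] sd [0.41 0.34 0.27] Tq [-1.145 -0.077 -0.293] open 38.9 grip 41.7
q7 [ 0.41  1.07  0.06  1.55 -0.97  1.59  1.16]
```

```bash
python3 -m crank '[{"linear":[0,0.0004,0],"rot":[0,0,0]},{"linear":[0,0,0],"rot":[0,0,0]},{"linear":[0,0,0],"rot":[0,0,0]},{"linear":[0,0,0],"rot":[0,0,0]},{"linear":[0,0,0],"rot":[0,0,0]},{"linear":[0,0,0],"rot":[0,0,0]},{"linear":[0,0,0],"rot":[0,0,0]},{"linear":[0,0,0],"rot":[0,0,0]}]' >/dev/null; python3 rd.py
```

```text
t 9.4333 dpos(a,d,Z) [ 0.02  0.29 -0.15] F [ 1.28 -5.11  0.27] sd [0.4  0.43 0.64] Tq [-1.186 -0.117 -0.265] open 38.3 grip 41.8
q7 [ 0.41  1.07  0.06  1.55 -0.97  1.59  1.16]
```

```bash
for i in 1; do python3 -m crank '[{"linear":[0,0,0],"rot":[0.11,-0.99,0]},{"linear":[0,0,0],"rot":[0.11,-0.99,0]},{"linear":[0,0,0],"rot":[0.11,-0.99,0]},{"linear":[0,0,0],"rot":[0.11,-0.99,0]},{"linear":[0,0,0],"rot":[0,0,0]},{"linear":[0,0,0],"rot":[0,0,0]},{"linear":[0,0,0],"rot":[0,0,0]},{"linear":[0,0,0],"rot":[0,0,0]}]' >/dev/null; python3 rd.py; done
```

```text
t 10.4 dpos(a,d,Z) [ 0.06  0.38 -0.13] F [ 1.95 -4.6   0.8 ] sd [0.33 0.44 0.15] Tq [-1.234 -0.115 -0.417] open 38.9 grip 41.8
q7 [ 0.43  1.07  0.04  1.56 -0.98  1.56  1.22]
```

```bash
python3 -m crank '[{"linear":[0,0,0],"rot":[0.11,-0.99,0]},{"linear":[0,0,0],"rot":[0.11,-0.99,0]},{"linear":[0,0,0],"rot":[0.11,-0.99,0]},{"linear":[0,0,0],"rot":[0.11,-0.99,0]},{"linear":[0,0,0],"rot":[0,0,0]},{"linear":[0,0,0],"rot":[0,0,0]},{"linear":[0,0,0],"rot":[0,0,0]},{"linear":[0,0,0],"rot":[0,0,0]}]' >/dev/null; python3 rd.py
python3 -m crank '[{"linear":[0,0,0],"rot":[0.11,-0.99,0]},{"linear":[0,0,0],"rot":[0.11,-0.99,0]},{"linear":[0,0,0],"rot":[0.11,-0.99,0]},{"linear":[0,0,0],"rot":[0.11,-0.99,0]},{"linear":[0,0,0],"rot":[0,0,0]},{"linear":[0,0,0],"rot":[0,0,0]},{"linear":[0,0,0],"rot":[0,0,0]},{"linear":[0,0,0],"rot":[0,0,0]}]' >/dev/null; python3 rd.py
```

```text
t 11.3667 dpos(a,d,Z) [ 0.11  0.4  -0.12] F [ 3.12 -3.84  0.64] sd [0.28 0.43 0.64] Tq [-1.233 -0.136 -0.643] open 38.8 grip 41.8
q7 [ 0.45  1.06  0.02  1.58 -0.98  1.54  1.29]
t 12.3333 dpos(a,d,Z) [ 0.15  0.42 -0.11] F [ 3.15 -4.07  0.01] sd [0.4  0.51 0.36] Tq [-1.241 -0.149 -0.727] open 38.9 grip 41.8
q7 [ 0.46  1.06 -0.01  1.59 -0.99  1.52  1.36]
```

```bash
python3 -m crank '[{"linear":[0,0.0002,0],"rot":[0.11,-0.99,0]},{"linear":[0,0,0],"rot":[0.11,-0.99,0]},{"linear":[0,0,0],"rot":[0.11,-0.99,0]},{"linear":[0,0,0],"rot":[0.11,-0.99,0]},{"linear":[0,0,0],"rot":[0,0,0]},{"linear":[0,0,0],"rot":[0,0,0]},{"linear":[0,0,0],"rot":[0,0,0]},{"linear":[0,0,0],"rot":[0,0,0]}]' >/dev/null; python3 rd.py
python3 -m crank '[{"linear":[0,0,0],"rot":[0.11,-0.99,0]},{"linear":[0,0,0],"rot":[0.11,-0.99,0]},{"linear":[0,0,0],"rot":[0.11,-0.99,0]},{"linear":[0,0,0],"rot":[0.11,-0.99,0]},{"linear":[0,0,0],"rot":[0,0,0]},{"linear":[0,0,0],"rot":[0,0,0]},{"linear":[0,0,0],"rot":[0,0,0]},{"linear":[0,0,0],"rot":[0,0,0]}]' >/dev/null; python3 rd.py
```

```text
t 13.3 dpos(a,d,Z) [ 0.23  0.48 -0.08] F [ 3.32 -4.25  0.54] sd [0.7  0.47 0.56] Tq [-1.218 -0.137 -0.727] open 38.8 grip 41.8
q7 [ 0.48  1.06 -0.03  1.6  -0.99  1.49  1.43]
t 14.2667 dpos(a,d,Z) [ 0.29  0.5  -0.07] F [ 3.52 -3.99  0.4 ] sd [0.44 0.39 0.44] Tq [-1.206 -0.118 -0.807] open 38.9 grip 41.8
q7 [ 0.5   1.06 -0.06  1.61 -1.    1.47  1.49]
```

```bash
python3 -m crank '[{"linear":[0.0003,0.0002,0],"rot":[0.11,-0.99,0]},{"linear":[0,0,0],"rot":[0.11,-0.99,0]},{"linear":[0,0,0],"rot":[0.11,-0.99,0]},{"linear":[0,0,0],"rot":[0.11,-0.99,0]},{"linear":[0,0,0],"rot":[0,0,0]},{"linear":[0,0,0],"rot":[0,0,0]},{"linear":[0,0,0],"rot":[0,0,0]},{"linear":[0,0,0],"rot":[0,0,0]}]' >/dev/null; python3 rd.py
python3 -m crank '[{"linear":[0,0,0],"rot":[0.11,-0.99,0]},{"linear":[0,0,0],"rot":[0.11,-0.99,0]},{"linear":[0,0,0],"rot":[0.11,-0.99,0]},{"linear":[0,0,0],"rot":[0.11,-0.99,0]},{"linear":[0,0,0],"rot":[0,0,0]},{"linear":[0,0,0],"rot":[0,0,0]},{"linear":[0,0,0],"rot":[0,0,0]},{"linear":[0,0,0],"rot":[0,0,0]}]' >/dev/null; python3 rd.py
```

```text
t 15.2333 dpos(a,d,Z) [ 0.37  0.56 -0.06] F [ 2.56 -5.31  0.77] sd [0.36 0.29 0.35] Tq [-1.111 -0.034 -0.586] open 38.7 grip 41.9
q7 [ 0.52  1.06 -0.09  1.63 -1.    1.45  1.56]
t 16.2 dpos(a,d,Z) [ 0.43  0.6  -0.02] F [ 2.53 -4.61  1.15] sd [0.63 0.58 0.57] Tq [-1.072 -0.023 -0.626] open 38.7 grip 41.9
q7 [ 0.55  1.06 -0.11  1.64 -1.    1.43  1.63]
```

```bash
python3 -m crank '[{"linear":[0.0002,0,0],"rot":[0.11,-0.99,0]},{"linear":[0,0,0],"rot":[0.11,-0.99,0]},{"linear":[0,0,0],"rot":[0.11,-0.99,0]},{"linear":[0,0,0],"rot":[0.11,-0.99,0]},{"linear":[0,0,0],"rot":[0,0,0]},{"linear":[0,0,0],"rot":[0,0,0]},{"linear":[0,0,0],"rot":[0,0,0]},{"linear":[0,0,0],"rot":[0,0,0]}]' >/dev/null; python3 rd.py
python3 -m crank '[{"linear":[0,0,0],"rot":[0.11,-0.99,0]},{"linear":[0,0,0],"rot":[0.11,-0.99,0]},{"linear":[0,0,0],"rot":[0.11,-0.99,0]},{"linear":[0,0,0],"rot":[0.11,-0.99,0]},{"linear":[0,0,0],"rot":[0,0,0]},{"linear":[0,0,0],"rot":[0,0,0]},{"linear":[0,0,0],"rot":[0,0,0]},{"linear":[0,0,0],"rot":[0,0,0]}]' >/dev/null; python3 rd.py
```

```text
t 17.1667 dpos(a,d,Z) [ 0.5   0.63 -0.01] F [ 1.2  -5.06  2.  ] sd [0.71 0.2  0.41] Tq [-0.952  0.046 -0.479] open 38.8 grip 41.9
q7 [ 0.57  1.06 -0.14  1.65 -1.01  1.41  1.7 ]
t 18.1333 dpos(a,d,Z) [0.54 0.66 0.03] F [ 1.86 -5.29  1.84] sd [0.38 0.25 0.19] Tq [-0.843  0.02  -0.51 ] open 38.7 grip 41.9
q7 [ 0.59  1.07 -0.17  1.66 -1.01  1.39  1.76]
```

```bash
python3 -m crank '[{"linear":[0,0,0],"rot":[0.11,-0.99,0]},{"linear":[0,0,0],"rot":[0.11,-0.99,0]},{"linear":[0,0,0],"rot":[0.11,-0.99,0]},{"linear":[0,0,0],"rot":[0.11,-0.99,0]},{"linear":[0,0,0],"rot":[0,0,0]},{"linear":[0,0,0],"rot":[0,0,0]},{"linear":[0,0,0],"rot":[0,0,0]},{"linear":[0,0,0],"rot":[0,0,0]}]' >/dev/null; python3 rd.py
python3 -m crank '[{"linear":[0,0,0],"rot":[0.11,-0.99,0]},{"linear":[0,0,0],"rot":[0.11,-0.99,0]},{"linear":[0,0,0],"rot":[0.11,-0.99,0]},{"linear":[0,0,0],"rot":[0.11,-0.99,0]},{"linear":[0,0,0],"rot":[0,0,0]},{"linear":[0,0,0],"rot":[0,0,0]},{"linear":[0,0,0],"rot":[0,0,0]},{"linear":[0,0,0],"rot":[0,0,0]}]' >/dev/null; python3 rd.py
```

```text
t 19.1 dpos(a,d,Z) [0.6  0.71 0.06] F [ 1.55 -5.21  2.32] sd [0.36 0.78 0.49] Tq [-0.749  0.032 -0.534] open 38.7 grip 41.9
q7 [ 0.61  1.07 -0.2   1.66 -1.01  1.37  1.83]
t 20.0667 dpos(a,d,Z) [0.65 0.74 0.12] F [ 1.41 -5.16  2.61] sd [0.61 0.47 0.58] Tq [-0.695  0.012 -0.542] open 39.1 grip 41.9
q7 [ 0.63  1.08 -0.23  1.67 -1.01  1.35  1.9 ]
```

```bash
python3 -m crank '[{"linear":[0,0,0.0003],"rot":[0.11,-0.99,0]},{"linear":[0,0,0],"rot":[0.11,-0.99,0]},{"linear":[0,0,0],"rot":[0.11,-0.99,0]},{"linear":[0,0,0],"rot":[0.11,-0.99,0]},{"linear":[0,0,0],"rot":[0,0,0]},{"linear":[0,0,0],"rot":[0,0,0]},{"linear":[0,0,0],"rot":[0,0,0]},{"linear":[0,0,0],"rot":[0,0,0]}]' >/dev/null; python3 rd.py
python3 -m crank '[{"linear":[0,0,0],"rot":[0.11,-0.99,0]},{"linear":[0,0,0],"rot":[0.11,-0.99,0]},{"linear":[0,0,0],"rot":[0.11,-0.99,0]},{"linear":[0,0,0],"rot":[0.11,-0.99,0]},{"linear":[0,0,0],"rot":[0,0,0]},{"linear":[0,0,0],"rot":[0,0,0]},{"linear":[0,0,0],"rot":[0,0,0]},{"linear":[0,0,0],"rot":[0,0,0]}]' >/dev/null; python3 rd.py
```

```text
t 21.0333 dpos(a,d,Z) [0.67 0.76 0.17] F [ 2.28 -4.64  1.71] sd [0.54 0.43 0.4 ] Tq [-0.84   0.07  -0.676] open 38.6 grip 41.8
q7 [ 0.66  1.09 -0.26  1.68 -1.02  1.34  1.97]
t 22.0 dpos(a,d,Z) [0.72 0.77 0.23] F [ 2.65 -4.91  1.63] sd [0.4  0.55 0.62] Tq [-0.807  0.095 -0.702] open 38.7 grip 41.8
q7 [ 0.68  1.1  -0.29  1.68 -1.02  1.32  2.04]
```

```bash
python3 -m crank '[{"linear":[0,0,0],"rot":[0.11,-0.99,0]},{"linear":[0,0,0],"rot":[0.11,-0.99,0]},{"linear":[0,0,0],"rot":[0.11,-0.99,0]},{"linear":[0,0,0],"rot":[0.11,-0.99,0]},{"linear":[0,0,0],"rot":[0,0,0]},{"linear":[0,0,0],"rot":[0,0,0]},{"linear":[0,0,0],"rot":[0,0,0]},{"linear":[0,0,0],"rot":[0,0,0]}]' >/dev/null; python3 rd.py
python3 -m crank '[{"linear":[0,0,0],"rot":[0.11,-0.99,0]},{"linear":[0,0,0],"rot":[0.11,-0.99,0]},{"linear":[0,0,0],"rot":[0.11,-0.99,0]},{"linear":[0,0,0],"rot":[0.11,-0.99,0]},{"linear":[0,0,0],"rot":[0,0,0]},{"linear":[0,0,0],"rot":[0,0,0]},{"linear":[0,0,0],"rot":[0,0,0]},{"linear":[0,0,0],"rot":[0,0,0]}]' >/dev/null; python3 rd.py
python3 -c "
from h import *
a=grab('wrist')['color'][100:380,140:420,::-1]
b=grab('scene')['color'][230:300,200:270,::-1]
cv2.imwrite('pics/c1.png',np.hstack([cv2.resize(a,(400,400)),cv2.resize(b,(400,400),interpolation=cv2.INTER_CUBIC)]))
T=R.from_quat(bot.get_state()['eef_rot']).as_matrix();print(T.round(3))"
```

```text
t 22.9667 dpos(a,d,Z) [0.75 0.78 0.29] F [ 2.4  -4.93  1.95] sd [0.37 0.5  0.16] Tq [-0.737  0.086 -0.711] open 39.2 grip 41.8
q7 [ 0.7   1.11 -0.32  1.69 -1.02  1.31  2.1 ]
t 23.9333 dpos(a,d,Z) [0.78 0.79 0.34] F [ 2.62 -4.72  1.82] sd [0.37 0.54 0.33] Tq [-0.695  0.092 -0.76 ] open 38.7 grip 41.8
q7 [ 0.72  1.12 -0.34  1.69 -1.02  1.3   2.17]
[[-0.85   0.502  0.16 ]
 [ 0.216  0.055  0.975]
 [ 0.48   0.863 -0.155]]
```

View pics/c1.png

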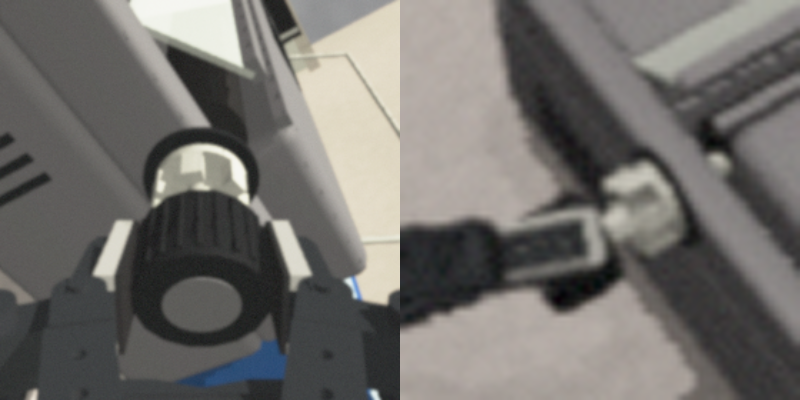

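```bash
python3 -c "
from h import *
a=grab('wrist')['color'][180:260,225:335,::-1]
b=cv2.imread('pics/w2.png')[185:265,225:335]
cv2.imwrite('pics/c2.png',np.hstack([cv2.resize(x,(396,288),interpolation=cv2.INTER_CUBIC) for x in (b,a)]))"
```

```text
(no output)
```

View pics/c2.png

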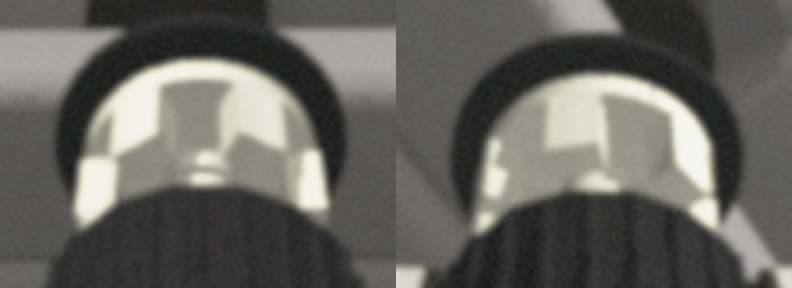

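```bash
python3 -m crank '[{"linear":[0,-0.0003,0],"rot":[0,0,0]},{"linear":[0,-0.0003,0],"rot":[0,0,0]},{"linear":[0,0,0],"rot":[0.11,-0.99,0]},{"linear":[0,0,0],"rot":[0.11,-0.99,0]},{"linear":[0,0,0],"rot":[0.11,-0.99,0]},{"linear":[0,0,0],"rot":[0,0,0]},{"linear":[0,0,0],"rot":[0,0,0]},{"linear":[0,0,0],"rot":[0,0,0]}]' >/dev/null; python3 rd.py
python3 -m crank '[{"linear":[0,0,0],"rot":[0.11,-0.99,0]},{"linear":[0,0,0],"rot":[0.11,-0.99,0]},{"linear":[0,0,0],"rot":[0.11,-0.99,0]},{"linear":[0,0,0],"rot":[0.11,-0.99,0]},{"linear":[0,0,0],"rot":[0,0,0]},{"linear":[0,0,0],"rot":[0,0,0]},{"linear":[0,0,0],"rot":[0,0,0]},{"linear":[0,0,0],"rot":[0,0,0]}]' >/dev/null; python3 rd.py
```

```text
t 25.05 dpos(a,d,Z) [0.77 0.33 0.39] F [ 4.83 -1.4   1.95] sd [0.28 0.55 0.36] Tq [-0.662  0.036 -1.077] open 38.7 grip 41.5
q7 [ 0.73  1.13 -0.36  1.69 -1.02  1.3   2.22]
t 26.0167 dpos(a,d,Z) [0.79 0.27 0.45] F [ 4.89 -1.73  1.86] sd [0.41 0.47 0.25] Tq [-0.585  0.05  -1.134] open 38.9 grip 41.5
q7 [ 0.75  1.14 -0.39  1.7  -1.02  1.29  2.29]
```

```bash
python3 -m crank '[{"linear":[0.0002,0.0003,0],"rot":[0.11,-0.99,0]},{"linear":[0.0002,0,0],"rot":[0.11,-0.99,0]},{"linear":[0,0,0],"rot":[0.11,-0.99,0]},{"linear":[0,0,0],"rot":[0,0,0]},{"linear":[0,0,0],"rot":[0,0,0]},{"linear":[0,0,0],"rot":[0,0,0]},{"linear":[0,0,0],"rot":[0,0,0]},{"linear":[0,0,0],"rot":[0,0,0]}]' >/dev/null; python3 rd.py
python3 -m crank '[{"linear":[0,0.0003,0],"rot":[0,0,0]},{"linear":[0,0,0],"rot":[0,0,0]},{"linear":[0,0,0],"rot":[0,0,0]},{"linear":[0,0,0],"rot":[0,0,0]},{"linear":[0,0,0],"rot":[0,0,0]},{"linear":[0,0,0],"rot":[0,0,0]},{"linear":[0,0,0],"rot":[0,0,0]},{"linear":[0,0,0],"rot":[0,0,0]}]' >/dev/null; python3 rd.py
```

```text
t 26.9833 dpos(a,d,Z) [0.85 0.3  0.43] F [ 1.8  -4.81  5.23] sd [0.38 0.26 0.73] Tq [ 0.041 -0.088 -0.674] open 38.9 grip 41.8
q7 [ 0.76  1.15 -0.4   1.7  -1.02  1.29  2.34]
t 27.95 dpos(a,d,Z) [0.86 0.53 0.43] F [ 1.64 -5.15  5.21] sd [0.63 0.51 0.53] Tq [ 0.056 -0.073 -0.662] open 39.2 grip 41.8
q7 [ 0.76  1.15 -0.4   1.7  -1.02  1.29  2.34]
```

```bash
python3 -c "
from h import *
L=[grab('wrist')['color'][185:255,225:335,::-1].astype(float) for i in range(3)]
a=np.mean(L,0); a=np.clip((a)*1.0,0,255).astype(np.uint8)
b=cv2.imread('pics/w2.png')[190:260,225:335]
cv2.imwrite('pics/c3.png',np.vstack([cv2.resize(x,(471,300),interpolation=cv2.INTER_CUBIC) for x in (b,a)]))
s=bot.get_state();print(s['time'],R.from_quat(s['eef_rot']).as_matrix().round(3))"
```

```text
28.1 [[-0.921  0.344  0.183]
 [ 0.208  0.037  0.977]
 [ 0.33   0.938 -0.106]]
```

View pics/c3.png

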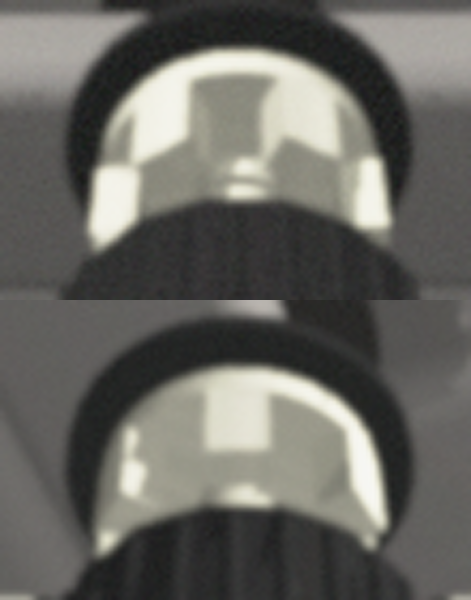

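```bash
python3 -m crank '[{"linear":[0,0.0001,0.0005],"rot":[0.11,-0.99,0]},{"linear":[0,0,0],"rot":[0.11,-0.99,0]},{"linear":[0,0,0],"rot":[0.11,-0.99,0]},{"linear":[0,0,0],"rot":[0,0,0]},{"linear":[0,0,0],"rot":[0,0,0]},{"linear":[0,0,0],"rot":[0,0,0]},{"linear":[0,0,0],"rot":[0,0,0]},{"linear":[0,0,0],"rot":[0,0,0]}]' >/dev/null; python3 rd.py
```

```text
t 29.0667 dpos(a,d,Z) [0.87 0.57 0.51] F [ 2.02 -4.56  3.62] sd [0.44 0.85 0.33] Tq [-0.262  0.067 -0.69 ] open 38.6 grip 41.8
q7 [ 0.77  1.16 -0.42  1.7  -1.02  1.28  2.39]
```

```bash
python3 -m crank '[{"linear":[0,0,0.0004],"rot":[0.11,-0.99,0]},{"linear":[0,0,0],"rot":[0.11,-0.99,0]},{"linear":[0,0,0],"rot":[0.11,-0.99,0]},{"linear":[0,0,0],"rot":[0,0,0]},{"linear":[0,0,0],"rot":[0,0,0]},{"linear":[0,0,0],"rot":[0,0,0]},{"linear":[0,0.0004,0],"rot":[0,0,0]},{"linear":[0,0,0],"rot":[0,0,0]}]' ; python3 rd.py
```

```text
time: 29.73
tcp_pos: [655.1, -81.9, 112.1]
eef_rot: [0.157, 0.716, 0.68, -0.015]
force: [3.7, -1.3, -1.8]
opening: 39.0
grip_force: 41.6
t 30.0333 dpos(a,d,Z) [0.87 1.24 0.69] F [ 3.07 -2.04 -2.78] sd [0.27 0.94 0.52] Tq [-1.476  0.437 -0.671] open 38.9 grip 41.5
q7 [ 0.78  1.17 -0.44  1.7  -1.02  1.28  2.44]
```

```bash
python3 -m crank '[{"linear":[0,0.0003,0],"rot":[0,0,0]},{"linear":[0,0.0003,0],"rot":[0,0,0]},{"linear":[0,0.0003,0],"rot":[0,0,0]},{"linear":[0,0.0002,0],"rot":[0,0,0]},{"linear":[0,0,0],"rot":[0,0,0]},{"linear":[0,0,0],"rot":[0,0,0]},{"linear":[0,0,0],"rot":[0,0,0]},{"linear":[0,0,0],"rot":[0,0,0]}]' >/dev/null; python3 rd.py
```

```text
t 31.0 dpos(a,d,Z) [0.92 2.22 0.75] F [ 0.12 -3.12 -5.96] sd [0.65 0.48 0.62] Tq [-2.169  0.676 -0.197] open 38.5 grip 41.8
q7 [ 0.78  1.17 -0.44  1.7  -1.02  1.28  2.44]
```

```bash
python3 -m crank '[{"linear":[0,0,-0.0005],"rot":[0,0,0]},{"linear":[0,0.0005,0],"rot":[0,0,0]},{"linear":[0,0.0005,0],"rot":[0,0,0]},{"linear":[0,0.0005,0],"rot":[0,0,0]},{"linear":[-0.0001,0.0005,0],"rot":[0,0,0]},{"linear":[-0.0001,0.0005,0],"rot":[0,0,0]},{"linear":[-0.0001,0.0005,0],"rot":[0,0,0]},{"linear":[0,0,0],"rot":[0,0,0]}]' >/dev/null; python3 rd.py
```

```text
t 31.9667 dpos(a,d,Z) [0.95 5.58 0.72] F [-4.14 -2.22 -2.98] sd [0.47 0.58 0.55] Tq [-1.58   0.557  0.691] open 38.8 grip 41.8
q7 [ 0.78  1.17 -0.44  1.7  -1.02  1.27  2.44]
```

```bash
python3 -m crank '[{"linear":[-0.0004,0.0006,0],"rot":[0,0,0]},{"linear":[-0.0001,0.0006,-0.0001],"rot":[0,0,0]},{"linear":[-0.0001,0.0006,-0.0001],"rot":[0,0,0]},{"linear":[-0.0001,0.0006,0],"rot":[0,0,0]},{"linear":[-0.0001,0.0006,0],"rot":[0,0,0]},{"linear":[-0.0001,0.0006,0],"rot":[0,0,0]},{"linear":[-0.0001,0.0006,0],"rot":[0,0,0]},{"linear":[0,0,0],"rot":[0,0,0]}]' >/dev/null; python3 rd.py
python3 -m crank '[{"linear":[-0.0001,0.0004,0],"rot":[0,0,0]},{"linear":[0,0.0004,0],"rot":[0,0,0]},{"linear":[0,0.0004,0],"rot":[0,0,0]},{"linear":[0,0.0004,0],"rot":[0,0,0]},{"linear":[-0.0001,0.0004,0],"rot":[0,0,0]},{"linear":[0,0,0],"rot":[0,0,0]},{"linear":[0,0,0],"rot":[0,0,0]},{"linear":[0,0,0],"rot":[0,0,0]}]' >/dev/null; python3 rd.py
```

```text
t 32.9333 dpos(a,d,Z) [0.88 9.76 0.65] F [-1.2  -2.43 -0.46] sd [0.49 0.5  0.42] Tq [-0.989  0.296  0.055] open 38.5 grip 41.7
q7 [ 0.78  1.17 -0.45  1.71 -1.02  1.26  2.45]
t 33.9 dpos(a,d,Z) [ 0.89 10.75  0.61] F [-1.56 -6.63  2.39] sd [0.66 0.38 0.44] Tq [-0.525  0.155 -0.125] open 38.9 grip 42.1
q7 [ 0.78  1.17 -0.45  1.71 -1.02  1.26  2.45]
```

```bash
python3 -m crank '[{"linear":[0,0.0005,0],"rot":[0,0,0]},{"linear":[0,0.0005,0],"rot":[0,0,0]},{"linear":[0,0.0005,0],"rot":[0,0,0]},{"linear":[0,0,0],"rot":[0,0,0]},{"linear":[0,0,0],"rot":[0,0,0]},{"linear":[0,0,0],"rot":[0,0,0]},{"linear":[0,0,0],"rot":[0,0,0]},{"linear":[0,0,0],"rot":[0,0,0]}]' >/dev/null; python3 rd.py
```

```text
Traceback (most recent call last):
  File "rd.py", line 10, in <module>
    if __name__=='__main__': rd()
                             ~~^^
  File "rd.py", line 6, in rd
    for i in range(n): eyes.grab_frame('top'); s_=bot.get_state(); L.append(np.r_[s_['tcp_pos'],s_['force'],s_['torque']])
                       ~~~~~~~~~~~~~~~^^^^^^^
ValueError: 200 camera calls are used up
```

```bash
cat > rs.py <<'E'
from tgt import *
K0=np.array([654.4,-83.3,111.4]);B=np.c_[a,d,Z];s_=bot.get_state()
print('t',s_['time'],'dpos',((s_['tcp_pos']-K0)@B).round(2),'F',(s_['force']@B).round(2),'open',round(s_['opening'],1),'q',s_['joint_positions'].round(2))
E
python3 rs.py
```

```text
t 34.6667 dpos [ 0.96 10.85  0.57] F [ -4.68 -12.86   4.25] open 38.7 q [ 0.78  1.17 -0.46  1.71 -1.02  1.25  2.45]
```

```bash
python3 -c "
import cv2,numpy as np
a=cv2.imread('pics/scene0.png')[165:265,215:400];b=cv2.imread('pics/top0.png')[130:205,185:325];c=cv2.imread('pics/w2.png')[20:220,160:340]
r=lambda x,w,h:cv2.resize(x,(w,h),interpolation=cv2.INTER_CUBIC)
cv2.imwrite('pics/c4.png',np.vstack([r(a,555,300),r(b,555,298)]).copy())
x=cv2.imread('pics/c4.png');cv2.imwrite('pics/c4.png',np.hstack([x,r(c,245,598)]))"
```

```text
(no output)
```

View pics/c4.png

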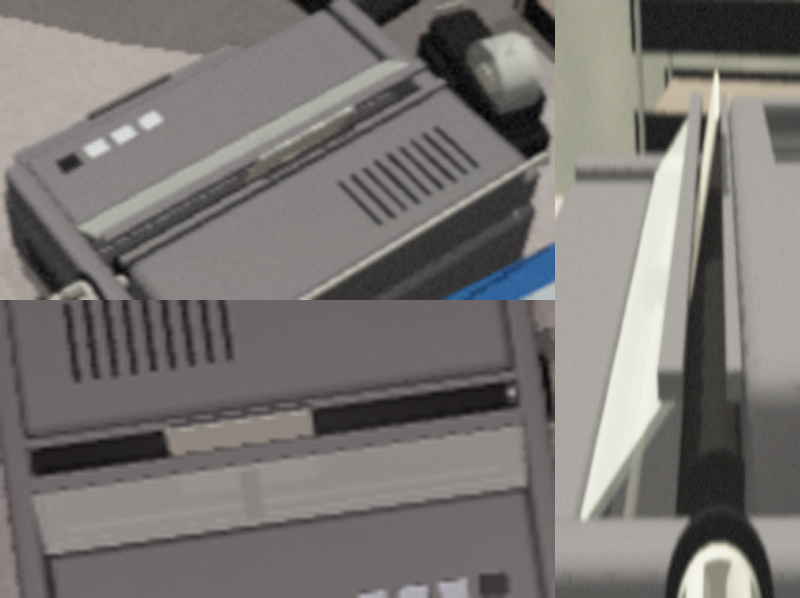

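Run:
```python
import numpy as np
from scipy.spatial.transform import Rotation as R
S=dict(o=np.array([1202.82,-251.975,974.86]),q=[0.29261759,0.18328116,0.48247288,0.80498626],fv=48.7602,cx=275.97,cy=212.644)
T=dict(o=np.array([466,78.418,1331.456]),q=[-0.01424417,0.01518916,0.71584281,-0.69795091],fv=47.081,cx=275.171,cy=205.435)
def ray(c,u,v):
    f=210/np.tan(np.radians(c['fv'])/2);d=R.from_quat(c['q']).apply([(u-c['cx'])/f,-(v-c['cy'])/f,-1]);return c['o'],d/np.linalg.norm(d)
def tri(rs):
    A=sum(np.eye(3)-np.outer(d,d) for o,d in rs);b=sum((np.eye(3)-np.outer(d,d))@o for o,d in rs);p=np.linalg.solve(A,b);return p,[np.linalg.norm(np.cross(p-o,d)) for o,d in rs]
for s,t in(((316.7,208.7),(245,160)),((333.3,200.3),(226.6,162.7)),((300.7,217.3),(263.5,157.4))):
    print(tri([ray(S,*s),ray(T,*t)]))
```

```text
(array([626.37241824, 146.65335362, 169.75438725]), [np.float64(0.1734734084764928), np.float64(0.1734734084765239)])
(array([621.74399093, 192.74379932, 169.31889853]), [np.float64(1.722453773134683), np.float64(1.7224537731347)])
(array([631.45937501, 101.59358744, 170.0854283 ]), [np.float64(0.04179515480386288), np.float64(0.0417951548040165)])
```

```bash
python3 -m crank '[{"linear":[0,-0.0005,0.0003],"rot":[0,0,0]},{"linear":[-0.0005,0,0],"rot":[-0.11,0.99,0]},{"linear":[0,0,0],"rot":[-0.11,0.99,0]},{"linear":[0,0,0],"rot":[-0.11,0.99,0]},{"linear":[0,0,0],"rot":[-0.11,0.99,0]},{"linear":[0,0,0],"rot":[-0.11,0.99,0]},{"linear":[0,0,0],"rot":[-0.11,0.99,0]},{"linear":[0,0,0],"rot":[0,0,0]}]' >/dev/null; python3 rs.py
python3 -m crank '[{"linear":[0,0,0],"rot":[-0.11,0.99,0]},{"linear":[0,0,0],"rot":[-0.11,0.99,0]},{"linear":[0,0,0],"rot":[-0.11,0.99,0]},{"linear":[0,0,0],"rot":[-0.11,0.99,0]},{"linear":[0,0,0],"rot":[-0.11,0.99,0]},{"linear":[0,0,0],"rot":[-0.11,0.99,0]},{"linear":[0,0,0],"rot":[-0.11,0.99,0]},{"linear":[0,0,0],"rot":[-0.11,0.99,0]}]' >/dev/null; python3 rs.py
```

```text
t 35.3333 dpos [ 0.87 10.8   0.49] F [-1.51 -9.68  1.19] open 38.7 q [ 0.76  1.15 -0.43  1.71 -1.02  1.26  2.34]
t 36.0 dpos [ 0.82 10.79  0.34] F [ 1.02 -9.06  0.95] open 38.7 q [ 0.73  1.13 -0.39  1.71 -1.02  1.26  2.21]
```

```bash
for i in 1 2 3; do python3 -m crank '[{"linear":[0,0,0],"rot":[-0.167,1.49,0]},{"linear":[0,0,0],"rot":[-0.167,1.49,0]},{"linear":[0,0,0],"rot":[-0.167,1.49,0]},{"linear":[0,0,0],"rot":[-0.167,1.49,0]},{"linear":[0,0,0],"rot":[-0.167,1.49,0]},{"linear":[0,0,0],"rot":[-0.167,1.49,0]},{"linear":[0,0,0],"rot":[-0.167,1.49,0]},{"linear":[0,0,0],"rot":[-0.167,1.49,0]}]' >/dev/null; python3 rs.py; done
```

```text
t 36.6667 dpos [ 0.73 10.81  0.23] F [-0.99 -8.85  1.12] open 38.6 q [ 0.68  1.09 -0.32  1.7  -1.01  1.29  1.99]
t 37.3333 dpos [ 0.58 10.78  0.05] F [-0.25 -8.9   0.89] open 38.9 q [ 0.63  1.07 -0.26  1.68 -0.99  1.32  1.78]
t 38.0 dpos [ 0.39 10.77 -0.05] F [-0.67 -9.09 -0.78] open 39.0 q [ 0.58  1.06 -0.19  1.65 -0.96  1.37  1.56]
```

Smooth; 50° done, 76° to go.

```bash
for i in 1 2 3 4; do python3 -m crank '[{"linear":[0,0,0],"rot":[-0.167,1.49,0]},{"linear":[0,0,0],"rot":[-0.167,1.49,0]},{"linear":[0,0,0],"rot":[-0.167,1.49,0]},{"linear":[0,0,0],"rot":[-0.167,1.49,0]},{"linear":[0,0,0],"rot":[-0.167,1.49,0]},{"linear":[0,0,0],"rot":[-0.167,1.49,0]},{"linear":[0,0,0],"rot":[-0.167,1.49,0]},{"linear":[0,0,0],"rot":[-0.167,1.49,0]}]' >/dev/null; python3 rs.py; done
```

```text
t 38.6667 dpos [ 0.23 10.78 -0.12] F [ 0.3  -8.97 -0.85] open 38.6 q [ 0.53  1.05 -0.13  1.61 -0.94  1.43  1.34]
t 39.3333 dpos [ 0.02 10.77 -0.16] F [-0.37 -9.56  0.31] open 38.6 q [ 0.48  1.06 -0.08  1.57 -0.92  1.49  1.13]
t 40.0 dpos [-0.18 10.77 -0.14] F [-0.52 -9.93 -0.53] open 38.5 q [ 0.44  1.08 -0.03  1.52 -0.9   1.57  0.92]
t 40.6667 dpos [-0.34 10.79 -0.1 ] F [-1.590e+00 -1.034e+01  1.000e-02] open 38.5 q [ 0.4   1.1   0.02  1.47 -0.88  1.65  0.72]
```

```bash
python3 -m crank '[{"linear":[0,0,0],"rot":[-0.167,1.49,0]},{"linear":[0,0,0],"rot":[-0.167,1.49,0]},{"linear":[0,0,0],"rot":[-0.167,1.49,0]},{"linear":[0,0,0],"rot":[-0.167,1.49,0]},{"linear":[0,0,0],"rot":[-0.167,1.49,0]},{"linear":[0,0,0],"rot":[-0.167,1.49,0]},{"linear":[0,0,0],"rot":[-0.167,1.49,0]},{"linear":[0,0,0],"rot":[-0.167,1.49,0]}]' >/dev/null; python3 rs.py
python3 -m crank '[{"linear":[0,-0.001,0],"rot":[0,0,0]},{"linear":[0,0,0],"rot":[0,0,0]},{"linear":[0,0,0],"rot":[0,0,0]},{"linear":[0,0,0],"rot":[0,0,0]},{"linear":[0,0,0],"rot":[0,0,0]},{"linear":[0,0,0],"rot":[0,0,0]},{"linear":[0,0,0],"rot":[0,0,0]},{"linear":[0,0,0],"rot":[0,0,0]}]' >/dev/null; python3 rs.py
```

```text
t 41.3333 dpos [-5.200e-01  1.083e+01 -1.000e-02] F [-2.19 -9.93 -0.38] open 38.7 q [ 0.37  1.13  0.06  1.43 -0.88  1.73  0.53]
t 42.0 dpos [-5.500e-01  1.073e+01 -1.000e-02] F [-2.23 -5.73 -0.25] open 38.6 q [ 0.37  1.13  0.06  1.43 -0.88  1.73  0.53]
```

```bash
python3 -m crank '[{"linear":[0,0,0],"rot":[0,0,0]},{"linear":[0,0,0],"rot":[0,0,0]},{"linear":[0,0,0],"rot":[0,0,0]},{"linear":[0,0,0],"rot":[0,0,0]},{"linear":[0,0,0],"rot":[0,0,0]},{"linear":[0,0,0],"rot":[0,0,0]},{"linear":[0,0,0],"rot":[0,0,0]},{"linear":[0,0,0],"rot":[0,0,0]}]' 80 40 >/dev/null; python3 rs.py
python3 -m crank '[{"linear":[0,0,0],"rot":[0.585,-5.22,0]},{"linear":[0,0,0],"rot":[0.585,-5.22,0]},{"linear":[0,0,0],"rot":[0.585,-5.22,0]},{"linear":[0,0,0],"rot":[0.585,-5.22,0]},{"linear":[0,0,0],"rot":[0.585,-5.22,0]},{"linear":[0,0,0],"rot":[0.585,-5.22,0]},{"linear":[0,0,0],"rot":[0.585,-5.22,0]},{"linear":[0,0,0],"rot":[0,0,0]}]' >/dev/null; python3 rs.py
```

```text
t 42.6667 dpos [ 0.17 11.72  0.7 ] F [-0.55  0.9  -0.55] open 58.9 q [ 0.37  1.13  0.06  1.43 -0.88  1.73  0.53]
t 43.3333 dpos [-0.65 10.62  0.77] F [ 0.13 -0.62  0.26] open 58.7 q [ 0.49  1.06 -0.09  1.57 -0.92  1.49  1.15]
```

```bash
python3 -m crank '[{"linear":[0.0005,0,-0.0007],"rot":[0,0,0]},{"linear":[0,0,0],"rot":[0,0,0]},{"linear":[0,0,0],"rot":[0,0,0]},{"linear":[0,0,0],"rot":[0,0,0]},{"linear":[0,0,0],"rot":[0,0,0]},{"linear":[0,0,0],"rot":[0,0,0]},{"linear":[0,0,0],"rot":[0,0,0]},{"linear":[0,0,0],"rot":[0,0,0]}]' 255 40 >/dev/null; python3 rs.py
python3 -m crank '[{"linear":[0,0.0005,0],"rot":[0,0,0]},{"linear":[0,0.0005,0],"rot":[0,0,0]},{"linear":[0,0.0005,0],"rot":[0,0,0]},{"linear":[0,0,0],"rot":[0,0,0]},{"linear":[0,0,0],"rot":[0,0,0]},{"linear":[0,0,0],"rot":[0,0,0]},{"linear":[0,0,0],"rot":[0,0,0]},{"linear":[0,0,0],"rot":[0,0,0]}]' >/dev/null; python3 rs.py
```

```text
t 44.0 dpos [ 0.03 11.11 -0.09] F [-4.41 -5.28  2.8 ] open 38.2 q [ 0.48  1.06 -0.08  1.57 -0.92  1.49  1.14]
t 44.6667 dpos [ 0.07 11.21 -0.12] F [-5.59 -9.73  4.12] open 38.7 q [ 0.48  1.06 -0.08  1.57 -0.92  1.49  1.14]
```

```bash
python3 -m crank '[{"linear":[-0.0005,0,0.0004],"rot":[-0.167,1.49,0]},{"linear":[0,0,0],"rot":[-0.167,1.49,0]},{"linear":[0,0,0],"rot":[-0.167,1.49,0]},{"linear":[0,0,0],"rot":[-0.167,1.49,0]},{"linear":[0,0,0],"rot":[-0.167,1.49,0]},{"linear":[0,0,0],"rot":[-0.167,1.49,0]},{"linear":[0,0,0],"rot":[-0.167,1.49,0]},{"linear":[0,0,0],"rot":[-0.167,1.49,0]}]' >/dev/null; python3 rs.py
python3 -m crank '[{"linear":[0,0,0],"rot":[-0.167,1.49,0]},{"linear":[0,0,0],"rot":[-0.167,1.49,0]},{"linear":[0,0,0],"rot":[-0.167,1.49,0]},{"linear":[0,0,0],"rot":[-0.167,1.49,0]},{"linear":[0,0,0],"rot":[0,0,0]},{"linear":[0,0,0],"rot":[0,0,0]},{"linear":[0,0,0],"rot":[0,0,0]},{"linear":[0,0,0],"rot":[0,0,0]}]' >/dev/null; python3 rs.py
```

```text
t 45.3333 dpos [-0.14 11.18 -0.09] F [-4.46 -9.44  1.52] open 39.0 q [ 0.44  1.08 -0.03  1.52 -0.9   1.56  0.93]
t 46.0 dpos [-0.24 11.18 -0.07] F [-3.6  -9.32  1.11] open 38.8 q [ 0.42  1.09 -0.01  1.5  -0.89  1.6   0.83]
```

```bash
python3 -m crank '[{"linear":[0,0,0],"rot":[-0.11,0.99,0]},{"linear":[0,0,0],"rot":[-0.11,0.99,0]},{"linear":[0,0,0],"rot":[-0.11,0.99,0]},{"linear":[0,0,0],"rot":[-0.11,0.99,0]},{"linear":[0,0,0],"rot":[0,0,0]},{"linear":[0,-0.001,0],"rot":[0,0,0]},{"linear":[0,0,0],"rot":[0,0,0]},{"linear":[0,0,0],"rot":[0,0,0]}]' >/dev/null; python3 rs.py
python3 -m crank '[{"linear":[0,0,0],"rot":[0,0,0]},{"linear":[0,0,0],"rot":[0,0,0]},{"linear":[0,0,0],"rot":[0,0,0]},{"linear":[0,0,0],"rot":[0,0,0]},{"linear":[0,0,0],"rot":[0,0,0]},{"linear":[0,0,0],"rot":[0,0,0]},{"linear":[0,0,0],"rot":[0,0,0]},{"linear":[0,0,0],"rot":[0,0,0]}]' 0 40 >/dev/null; python3 rs.py
python3 -m crank '[{"linear":[0.001,-0.009,0],"rot":[0,0,0]},{"linear":[0.001,-0.009,0],"rot":[0,0,0]},{"linear":[0.001,-0.009,0],"rot":[0,0,0]},{"linear":[0.001,-0.009,0],"rot":[0,0,0]},{"linear":[0.001,-0.009,0],"rot":[0,0,0]},{"linear":[0.001,-0.009,0],"rot":[0,0,0]},{"linear":[0.001,-0.009,0],"rot":[0,0,0]},{"linear":[0.001,-0.009,0],"rot":[0,0,0]}]' >/dev/null; python3 rs.py
```

```text
t 46.6667 dpos [-0.32 11.14 -0.03] F [-4.08 -6.65  1.43] open 38.9 q [ 0.41  1.09  0.01  1.48 -0.89  1.63  0.77]
t 47.3333 dpos [ 0.22 12.18  0.4 ] F [ 0.19  0.01 -0.81] open 85.4 q [ 0.41  1.09  0.    1.48 -0.89  1.63  0.77]
t 48.0 dpos [  0.07 -61.39   0.29] F [ 0.4   0.15 -0.24] open 85.6 q [ 0.47  1.13  0.03  1.36 -0.84  1.73  0.74]
```

```bash
python3 -m crank '[{"linear":[0,-0.002,0],"rot":[0,0,0]},{"linear":[0,-0.002,0],"rot":[0,0,0]},{"linear":[0,-0.002,0],"rot":[0,0,0]},{"linear":[0,0,0],"rot":[0,0,0]},{"linear":[0,0,0],"rot":[0,0,0]},{"linear":[0,0,0],"rot":[0,0,0]},{"linear":[0,0,0],"rot":[0,0,0]},{"linear":[0,0,0],"rot":[0,0,0]}]' >/dev/null; python3 -c "
from plant import bot
print(bot.finish_job())"
```

```text
the job is handed in; nothing more can be done
None
```

I handed the job in at about 49 s. The knob is in mesh and hard against its stop, and the gripper is clear, but the camera calls ran out, so the card's height (about 26–33 mm wound up, 23.5 needed) is worked out from the knob's turn and how far the roller was dragged back during the search, not seen.

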